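# Prop the desk case open and take out the vitamins

### The arm

A 6-joint arm with a two-finger parallel gripper is mounted at the origin on the work surface. World frame = base frame: x ahead of the robot, y to its left, z up, the work surface at z = 0. Lengths are in m, angles in rad, forces in N, time in s.
With the tool pointing down it reaches from about 0.225 to 0.875 m from the base axis. Payload 3.4 kg.
Tool frame: the origin (TCP) lies on the centre line of the jaws, within the pads' length; the fingertips stand 17 mm ahead of it and the grasp point (between the pads) lies 2 mm behind it; z points along the fingers, y is the line along which they close (so a half turn about z gives the same grasp; the last joint's range is limited). The gripper opens to 85 mm and grips with 20 to 120 N. Pads are 22 mm wide; open, the fingers measure 114 mm over their backs; the gripper's body (76 mm by 85 mm) begins 54 mm behind the grasp point. The pads swing forward as they close: fully open they stand 13 mm farther back than shut.
Start: joints at [1.173, 0.276, 1.505, -0, 1.361, -0.121], TCP at [0.157, 0.553, 0.248] pointing down, gripper open.
Joint ranges: [-2.89, 2.89], [-0.75, 2.08], [0.22, 2.7], [-1.18, 4.32], [0.11, 2.71], [-2.7, 2.7]. Speed limits (rad/s): [2.57, 2.57, 3.14, 3.14, 3.14, 3.14].

### API

Orientations are given as a unit quaternion [w, x, y, z].
In Python, from rig import manip gives the robot as it stands.
- The arm moves only by the tool move_arm, never from a script. Its argument "steps" is one flat list of numbers, 7 for each row, row after row: the turn, a rotation vector about the world's x, y, z normalised to -1 to 1, where 1 is 360 degrees, then the shift along the world's x, y, z normalised to -1 to 1, where 1 is 1 m, then the opening, from -1 (shut) to 1 (fully open). A call has exactly 10 rows; each row is the pose to reach, as a shift and turn from the pose commanded when the call began, turning the shorter way round; what a row does not reach only later rows make up. A row lasts 1/10 s, in which the tool goes at most 50 mm and 8.59 degrees, less where a joint would pass 70% of its speed; a pose out of reach is approached as far as the arm can. A call with a number of a shift or a turn outside -1 to 1 is refused whole. A call with a gripper value outside its range is refused whole. The fingers move at their own pace and stop on an object; "squeeze" is the grip in N (left out, the last holds). Time passes only in rows, so rows that repeat a pose let the fingers close, or fill a call up. It gives the time, the measured TCP pose, the force, the opening and the grip force at its end, in the units of the state.
- manip.get_state(): the state, without advancing time (a new reading comes with each control period).
- manip.get_image(name): name is "scene" or "top" or "wrist"; returns a dict with "pixels" (480x640x3 uint8, blue, green, red), "fx", "fy", "cx", "cy" (pixels), "D" ([k1, k2, p1, p2, k3] as OpenCV has them; the pictures are not rectified), "R" (3x3) and "t" (3): a world point X has camera coordinates R X + t. Camera axes: x right, y down, z forward; pixel columns grow to the right and rows downward; lengths in m; the calibration is good to about 2 mm. A picture is of the moment at which its call begins. There is no depth.
- manip.sign_off(): hands the job in; it is judged then, once.
The state is a dict: "clock": time; "qpos": joint angles; "qd": joint speeds; "effort": joint torques, N m; "position": TCP position; "ee_rot": TCP orientation; "contact_force": force on the tool from outside, world axes, zero at the start; "moment": the same for the moment, N m; "width": finger opening in m; "gripper_force": force on a finger pad.
Only numpy, scipy, OpenCV 4.12 (cv2) and the standard library are available. Lean on these libraries where they do the work, as an engineer would, in place of code of your own. Each camera call takes 0.05 s, during which the arm holds its last target. There are 200 camera calls.

### The job

Get the vitamins out of the storage case on the desk: lift its clear flap right up, then swing the red stay beside the case round until its end points straight back at the raised flap, so that the flap is propped open. Then take out the jar with the green cap and set it down gently, upright and wholly on the cork coaster, not dropping it; leave the jar with the orange cap in its place and leave the flap open on its stay.

Things in the scene. Friction and masses are not known exactly. Their poses are not given: they have to be found in the camera images.
- case: White open-topped plastic storage case fixed to the desk, 170 mm deep (its x), 260 mm wide (its y), 75 mm high, walls 5 mm, inner floor 5 mm above the desk. Origin: centre of its underside; x points from its front wall to its back wall, where the flap is hinged, y to its left (the stay's side), z up. It is turned at most 12 degrees from facing the robot squarely.
- flap (a joint): Hinge angle of the clear flap that covers the case: 0 shut (level on the rim), 1.57 upright, stop at 1.6 rad. It opens upward and away from the robot about the case's back rim. It weighs 0.24 kg; it stands where it is left above about 1.1 rad and falls shut from well below that. The stay touches it at about 1.45 rad.
- flap_grip (a point): Middle of the flap's blue grip: a bar 30 mm long along the case's y and 16 mm thick, on a 12 mm wide tongue at the middle of the flap's front edge, 36 mm beyond that edge and 206 mm from the hinge. Level with the rim when shut, at the top when the flap is upright. Pinched by its two ends (30 mm) it turns freely between the fingers as the flap swings. Its axes turn with the flap.
- flap_hinge (a point): Middle of the flap's hinge line, which runs along the case's y on the back rim, 75 mm above the desk.
- stay (a joint): Angle of the red stay: a flat red bar, 14 mm wide, 10 mm thick and 125 mm long, level, 120 mm above the desk, turning on an upright steel post at the left of the case. At 0 it points out to the left (the case's y), away from the case; it turns clockwise seen from above; at 1.57 it points straight back (the case's x), with its end against a steel lug on the left side of the raised flap; stop at 1.6 rad. It stays where it is left and turns with a force of about 1 N at its knob.
- stay_knob (a point): Middle of the upright red knob on the stay, 50 mm from its pivot: 14 mm thick, its round top 19 mm; it reaches from 125 to 170 mm above the desk, this point is at 145 mm. When the stay is set, the knob is 80 mm in front of the upright flap.
- stay_pivot (a point): Pivot of the stay, on its post: 45 mm in front of the case's centre and 155 mm to its left, 120 mm above the desk.
- vitamin_jar: White jar with a green cap, 42 mm in diameter, 58 mm high, about 0.1 kg, standing in the case. Origin: centre of its underside; z up.
- orange_jar: Amber jar with an orange cap, same size, standing in the case beside the other (about 95 mm between their centres). Origin: centre of its underside.
- coaster: Round cork coaster fixed to the desk at the right of the case, 110 mm in diameter, 8 mm thick. Origin: centre of its underside.
Things that resemble listed ones, but are neither listed nor needed, are in the scene too. Of the things that look like the coaster, the largest one is meant.

How it is judged:
On the way, in this order (a step that is already met when the one before it is completed fails the run):
1. the flap is raised (past 1.2 rad) (value of joint flap above 1.2 rad), for 0.2 s.
2. the stay is swung in (past 1.3 rad) with the flap standing (past 1.3 rad) (value of joint each of stay, flap above 1.3 rad), for 0.2 s.
3. the green-capped jar is let down in the fingers: upright within 15 degrees, wholly over the coaster and at most 15 mm above it while the fingers still touch it (contact force between the fingers and vitamin_jar above 0.2 N and horizontal distance between vitamin_jar and coaster below 0.034 m and z of vitamin_jar in the frame of coaster below 0.023 m and angle between vitamin_jar's own z axis and vertical below 0.26 rad), for 0.05 s.
At the end, for the whole second after the job is handed in: The flap stands open (past 1.3 rad) with the stay swung in before it (past 1.3 rad); the green-capped jar stands upright and still on the cork coaster, its centre within 34 mm of the coaster's centre; the orange-capped jar stands in the case within 30 mm of where it was (all of step 2 and horizontal distance between vitamin_jar and coaster below 0.034 m and z of vitamin_jar in the frame of coaster between 0.004 and 0.012 m and angle between vitamin_jar's own z axis and vertical below 0.1 rad and linear speed of vitamin_jar below 0.02 m/s and distance of orange_jar from where it was at the start of the episode below 0.03 m and angle between orange_jar's own z axis and vertical below 0.17 rad); the robot touches nothing.
It fails at once if the orange-capped jar is moved more than 30 mm or knocked over (distance of orange_jar from where it was at the start of the episode above 0.03 m or angle between orange_jar's own z axis and vertical above 0.5 rad).
It also fails if it takes over 72 s, if anything falls off the work surface, if the arm or the gripper's body presses on something with over 40 N, if the wrist force passes 120 N, or if a joint passes its speed limit or range.

## Working session

There is one attempt and no reset: what is moved stays moved. The work goes in short steps, Python scripts to look and compute and a tool call to move; the robot and the scene stay as the last step left them, time stands still between calls to the robot, and variables do not carry over. Pictures are saved under pics/ and viewed, at most 12 in all, crops included, and the job is handed in when it is done.

Besides the shell and the picture viewer there is one more tool, called after ">>>" as name(argument=value, ...) on one line, values as JSON. move_arm: Moves the arm, as the interface text tells. Scaled input: -1 to 1 covers 1 m each way for a shift and 360 degrees each way for a turn. Its arguments: {"type":"object","properties":{"steps":{"type":"array"},"squeeze":{"type":"number"}},"required":["steps"]}

```bash
mkdir -p pics
cat > h.py <<'E'
import numpy as np, cv2, pickle
from rig import manip
def grab(n,save=None):
    im=manip.get_image(n)
    if save: cv2.imwrite('pics/'+save,im['pixels'])
    return im
def ray(im,uv):
    K=np.array([[im['fx'],0,im['cx']],[0,im['fy'],im['cy']],[0,0,1.]])
    n=cv2.undistortPoints(np.array([[uv]],float),K,np.array(im['D'],float))[0,0]
    R=np.array(im['R']);t=np.array(im['t'])
    d=R.T@np.array([n[0],n[1],1]); return -R.T@t,d/np.linalg.norm(d)
def onz(im,uv,z):
    o,d=ray(im,uv); return o+d*(z-o[2])/d[2]
def cross(a,ua,b,ub):
    o1,d1=ray(a,ua);o2,d2=ray(b,ub)
    s=np.linalg.lstsq(np.c_[d1,-d2],o2-o1,rcond=None)[0]
    p,q=o1+s[0]*d1,o2+s[1]*d2
    return (p+q)/2,np.linalg.norm(p-q)
def proj(im,X):
    K=np.array([[im['fx'],0,im['cx']],[0,im['fy'],im['cy']],[0,0,1.]])
    return cv2.projectPoints(np.array(X,float).reshape(-1,3),cv2.Rodrigues(np.array(im['R']))[0],np.array(im['t'],float),K,np.array(im['D'],float))[0][:,0]
def blobs(im,lo,hi,amin=40):
    h=cv2.cvtColor(im['pixels'],cv2.COLOR_BGR2HSV)
    m=cv2.inRange(h,np.array(lo),np.array(hi))
    n,l,s,c=cv2.connectedComponentsWithStats(m)
    return [(int(s[i,4]),s[i,:4].tolist(),c[i].round(1).tolist()) for i in range(1,n) if s[i,4]>=amin]
E
python3 - <<'E'
from h import *
for n in('scene','top'):
    im=grab(n,n+'0.png');pickle.dump(im,open(n+'.pkl','wb'))
    print(n,(-np.array(im['R']).T@np.array(im['t'])).round(3),im['fx'])
    for k,lo,hi in(('blue',(100,120,60),(130,255,255)),('green',(40,90,50),(85,255,255)),('red',(0,150,80),(6,255,255)),('orange',(8,130,80),(22,255,255))):
        print(k,blobs(im,lo,hi))
print(manip.get_state())
E
```

```text
scene [ 1.012 -0.156  0.864] 447.67675658814716
blue [(624, [278, 199, 118, 29], [336.0, 214.9]), (342, [90, 330, 15, 60], [96.2, 366.8]), (1102, [261, 398, 68, 39], [295.2, 417.2]), (79, [27, 408, 29, 14], [37.6, 414.8]), (329, [96, 425, 21, 21], [105.9, 435.1])]
green [(322, [246, 32, 33, 24], [260.7, 43.1]), (319, [608, 227, 24, 23], [620.6, 237.4]), (6703, [15, 299, 74, 116], [50.0, 356.5])]
red [(50, [439, 195, 8, 8], [442.6, 198.5]), (76, [420, 206, 16, 7], [427.2, 209.4]), (168, [440, 209, 35, 8], [457.9, 212.7]), (166, [84, 297, 18, 57], [94.1, 318.3]), (366, [26, 390, 84, 38], [72.3, 408.5])]
orange [(41, [329, 0, 21, 4], [336.5, 0.8]), (85, [295, 2, 27, 7], [308.0, 5.1]), (331, [148, 14, 107, 24], [202.1, 24.8]), (182742, [0, 15, 640, 465], [327.0, 270.7]), (201, [526, 15, 64, 60], [559.4, 46.2]), (452, [0, 36, 141, 35], [69.6, 52.5]), (697, [409, 81, 45, 20], [430.1, 90.5]), (45, [427, 357, 7, 7], [429.9, 359.9]), (46, [428, 367, 8, 7], [431.5, 370.0]), (48, [430, 377, 8, 8], [433.2, 380.8]), (48, [432, 388, 7, 7], [435.1, 390.9])]
top [ 0.439 -0.032  1.099] 530.5218593696
[... 687 characters left out ...]
.2, 456.5])]
{'clock': 0.1, 'qpos': array([ 1.17297734e+00,  2.76547609e-01,  1.50604978e+00, -3.90160544e-05,
        1.36066289e+00, -1.21005400e-01]), 'qd': array([ 0.00128699, -0.00194102, -0.00419856,  0.00016882, -0.00013484,
       -0.00065381]), 'effort': array([ 1.30644992e-03, -4.17695940e+01, -2.46407264e+01, -4.60405431e-05,
        5.61139779e-03,  6.59312562e-06]), 'position': array([0.15698796, 0.5526858 , 0.24749989]), 'ee_rot': array([-1.95446225e-04,  1.37961226e-01,  9.90437279e-01, -8.10807741e-04]), 'contact_force': array([-0.50674876,  0.08169164,  0.21826559]), 'moment': array([-0.03765277, -0.05158227,  0.00280396]), 'gripper_force': 0.0, 'width': 0.08539653890585495}
```

View pics/scene0.png

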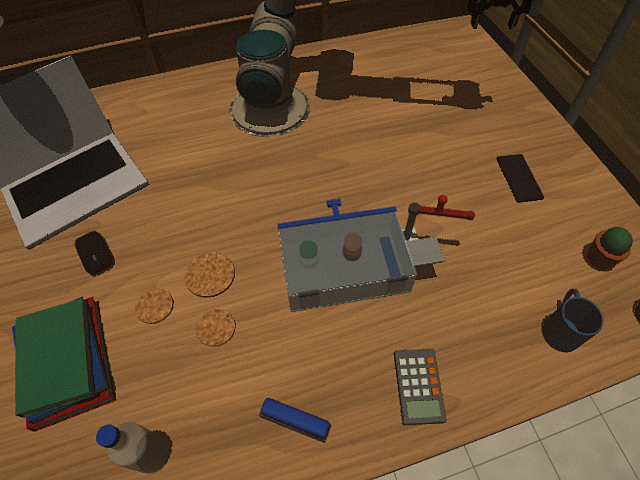

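View pics/top0.png

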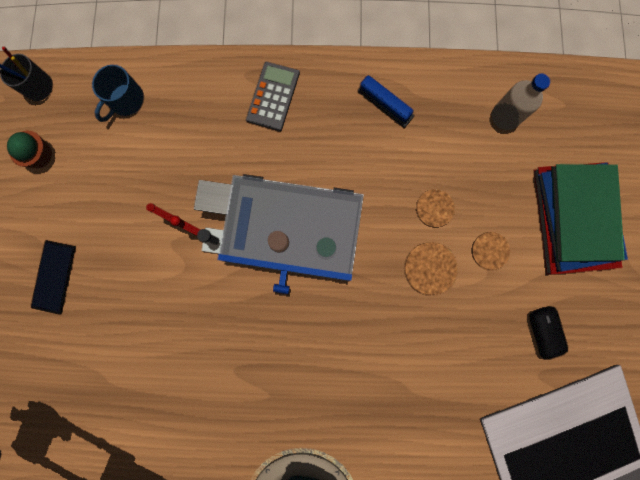

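The pictures show the case in the middle: in the top view the blue front strip runs (220,258)–(352,278), the grip is at ~(282,288), the green cap ~(326,247), the orange cap ~(278,241), the stay runs (212,238)→(150,206) with its knob ~(175,219), and the largest coaster is at ~(431,268). In the scene view the grip is ~(334,205), the knob ~(442,200), the green cap (308,247) and the orange cap (352,241).

Run:
```python
from h import *
T=pickle.load(open('top.pkl','rb'));S=pickle.load(open('scene.pkl','rb'))
a=cv2.resize(T['pixels'][160:310,130:390],None,fx=3,fy=3,interpolation=cv2.INTER_CUBIC)
cv2.imwrite('pics/ct.png',a)
# coaster: circles
g=cv2.medianBlur(cv2.cvtColor(T['pixels'],cv2.COLOR_BGR2GRAY),3)
c=cv2.HoughCircles(g[170:310,380:530],cv2.HOUGH_GRADIENT,1,25,param1=80,param2=12,minRadius=15,maxRadius=32)
for x,y,r in c[0][:6]: print('circ',x+380,y+170,r,onz(T,(x+380,y+170),.008).round(4))
print('coaster scene',onz(S,(210,274),.008).round(4))
for n,u,v in(('grip',(282,288),(334,205)),('green',(326,247),(308,247)),('orange',(278,241),(352,241)),('knobtop',(175,219),(442.6,198.5))):
    print(n,[x if np.isscalar(x) else x.round(4) for x in cross(T,u,S,v)])
for n,u in(('FL',(220,258)),('FR',(352,278)),('BL',(234,176)),('BR',(362,193))): print(n,onz(T,u,.076).round(4))
for n,u in(('FL',(396,210)),('FR',(279,228)),('BL',(412,270)),('BR',(287,285))): print('S',n,onz(S,u,.076).round(4))
```

```text
circ 490.5 250.5 19.6 [ 0.5275 -0.3813  0.008 ]
circ 426.5 272.5 22.4 [ 0.4798 -0.2469  0.008 ]
circ 432.5 206.5 17.2 [ 0.6173 -0.2596  0.008 ]
circ 423.5 245.5 22.3 [ 0.5354 -0.2406  0.008 ]
coaster scene [ 0.4934 -0.2533  0.008 ]
grip [array([0.4425, 0.0462, 0.0715]), np.float64(0.0027991211729925794)]
green [array([ 0.5243, -0.038 ,  0.0615]), np.float64(0.0014817978483234546)]
orange [array([0.5349, 0.0571, 0.0555]), np.float64(0.0016025971365619255)]
knobtop [array([0.5606, 0.2338, 0.166 ]), np.float64(2.6503916350667638e-05)]
FL [0.4974 0.1668 0.076 ]
FR [ 0.4641 -0.0898  0.076 ]
BL [0.6599 0.1453 0.076 ]
BR [ 0.6301 -0.1071  0.076 ]
S FL [0.5004 0.1716 0.076 ]
S FR [ 0.4686 -0.0849  0.076 ]
S BL [0.6493 0.1443 0.076 ]
S BR [ 0.6052 -0.1041  0.076 ]
```

View pics/ct.png

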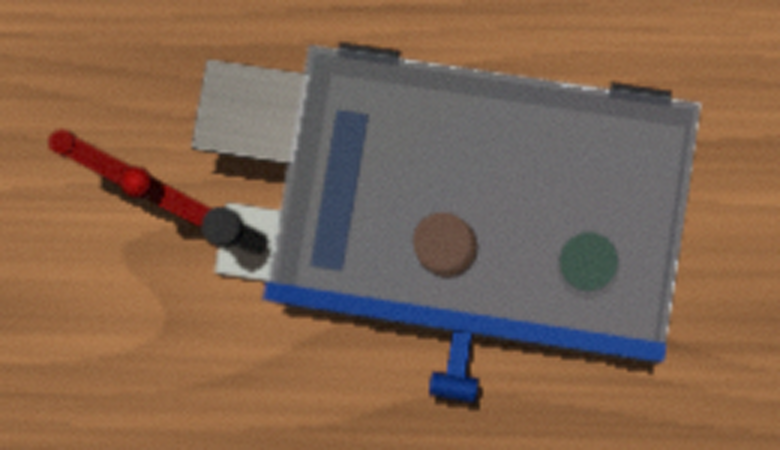

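The crop shows the grip at crop (455,388), i.e. top pixel (281.7,289.3), the back edge from (310,47) to (698,105), and the knob at (137,182). The fits agree with the given sizes: hinge ≈ (0.646, 0.020), yaw ≈ −7.2°, knob 50 mm from pivot (0.537, 0.190), and stay at ≈ 0.37 rad. First move: above the grip.

>>> move_arm(steps=[0, 0, 0.0242, 0.284, -0.507, -0.06, 0.4, 0, 0, 0.0242, 0.284, -0.507, -0.06, 0.4, 0, 0, 0.0242, 0.284, -0.507, -0.06, 0.4, 0, 0, 0.0242, 0.284, -0.507, -0.06, 0.4, 0, 0, 0.0242, 0.284, -0.507, -0.06, 0.4, 0, 0, 0.0242, 0.284, -0.507, -0.06, 0.4, 0, 0, 0.0242, 0.284, -0.507, -0.06, 0.4, 0, 0, 0.0242, 0.284, -0.507, -0.06, 0.4, 0, 0, 0.0242, 0.284, -0.507, -0.06, 0.4, 0, 0, 0.0242, 0.284, -0.507, -0.06, 0.4])

```text
clock: 1.1
position: [0.4003, 0.1179, 0.1968]
ee_rot: [0.0, 0.062, 0.998, 0.0]
contact_force: [1.0, 0.1, -0.6]
width: 0.0602
gripper_force: 0.0
```

>>> move_arm(steps=[0, 0, 0, 0.04, -0.072, -0.03, 0.4, 0, 0, 0, 0.04, -0.072, -0.03, 0.4, 0, 0, 0, 0.04, -0.072, -0.03, 0.4, 0, 0, 0, 0.04, -0.072, -0.03, 0.4, 0, 0, 0, 0.04, -0.072, -0.03, 0.4, 0, 0, 0, 0.04, -0.072, -0.03, 0.4, 0, 0, 0, 0.04, -0.072, -0.03, 0.4, 0, 0, 0, 0.04, -0.072, -0.03, 0.4, 0, 0, 0, 0.04, -0.072, -0.03, 0.4, 0, 0, 0, 0.04, -0.072, -0.03, 0.4])

```text
clock: 2.1
position: [0.4398, 0.0481, 0.1671]
ee_rot: [0.0, 0.062, 0.998, 0.0]
contact_force: [-0.3, 0.3, 0.1]
width: 0.0597
gripper_force: 0.0
```

Run:
```python
from h import *
s=manip.get_state();print(s['position'].round(4),s['ee_rot'].round(4))
W=grab('wrist','w1.png');pickle.dump(W,open('w1.pkl','wb'))
for b in blobs(W,(100,120,60),(130,255,255)): print(b, onz(W,b[2],.08).round(4))
T=pickle.load(open('top.pkl','rb'))
print(onz(T,(281.7,289.3),.08).round(4), proj(W,[[.441,.046,.08]]))
# coaster texture: local std
g=cv2.cvtColor(T['pixels'],cv2.COLOR_BGR2HSV)[...,2].astype(np.float32)
L=cv2.GaussianBlur((g-cv2.GaussianBlur(g,(0,0),2))**2,(0,0),2.5)
m=((L>40)*255).astype(np.uint8); m[:, :385]=0; m[:170]=0; m[310:]=0; m[:,525:]=0
m=cv2.morphologyEx(m,cv2.MORPH_CLOSE,np.ones((7,7)))
for c in cv2.findContours(m,0,2)[0]:
    if cv2.contourArea(c)>400:
        (u,r)=cv2.minEnclosingCircle(c);mm=cv2.moments(c);u2=(mm['m10']/mm['m00'],mm['m01']/mm['m00'])
        print(u,r,u2,onz(T,u,.008).round(4),onz(T,u2,.008).round(4))
```

```text
[0.4398 0.0481 0.1671] [1.000e-04 6.210e-02 9.981e-01 1.000e-04]
(2994, [252, 297, 149, 43], [325.7, 327.5]) [0.4816 0.0428 0.08  ]
(1644, [115, 320, 101, 19], [163.0, 329.0]) [ 0.4701 -0.0595  0.08  ]
(1460, [439, 323, 94, 18], [486.8, 331.2]) [0.4971 0.1438 0.08  ]
[0.4396 0.0447 0.08  ] [[322.67407293 266.86324058]]
(428.2300720214844, 269.38946533203125) 30.1765193939209 (427.59146300410686, 269.3978320877937) [ 0.4862 -0.2505  0.008 ] [ 0.4862 -0.2492  0.008 ]
(487.9098815917969, 250.1378631591797) 22.95944595336914 (487.24879393521707, 250.7072134160349) [ 0.5282 -0.3758  0.008 ] [ 0.527  -0.3744  0.008 ]
(433.129638671875, 209.9197540283203) 23.459510803222656 (432.6448513620436, 210.06284616254095) [ 0.6101 -0.2609  0.008 ] [ 0.6098 -0.2598  0.008 ]
```

View pics/w1.png

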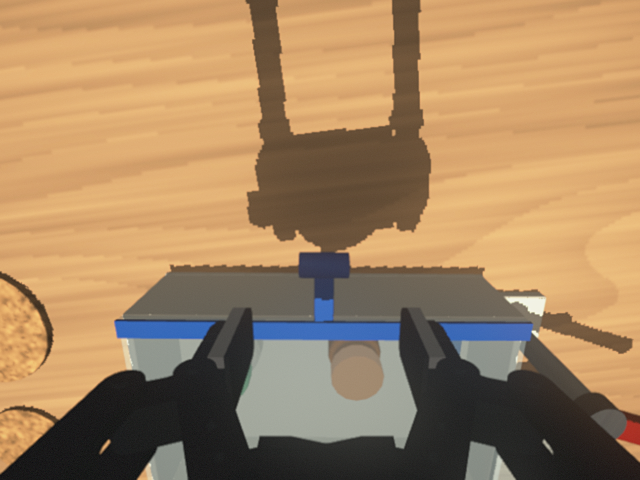

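The wrist view shows the grip centred at ~(325,265), between the two fingers at (230,350) and (425,350). That agrees with the estimate, giving grip ≈ (0.440, 0.047, 0.075). I'll descend and pinch it.

>>> move_arm(steps=[0, 0, 0, 0, -0.001, -0.04, 0.3, 0, 0, 0, 0, -0.001, -0.08, 0.2, 0, 0, 0, 0, -0.001, -0.094, 0.2, 0, 0, 0, 0, -0.001, -0.094, 0.2, 0, 0, 0, 0, -0.001, -0.094, 0.2, 0, 0, 0, 0, -0.001, -0.094, -0.6, 0, 0, 0, 0, -0.001, -0.094, -0.6, 0, 0, 0, 0, -0.001, -0.094, -0.6, 0, 0, 0, 0, -0.001, -0.094, -0.6, 0, 0, 0, 0, -0.001, -0.094, -0.6], squeeze=25)

```text
clock: 3.15
position: [0.4411, 0.0465, 0.0742]
ee_rot: [0.002, 0.062, 0.998, -0.0]
contact_force: [-0.2, -1.4, 7.4]
width: 0.0294
gripper_force: 27.5
```

Run:
```python
from h import *
s=manip.get_state();print(s['position'].round(4),s['ee_rot'].round(4),s['width'],s['gripper_force'],s['contact_force'])
x=np.array([np.cos(-.1257),np.sin(-.1257)])
for a in np.radians([5,12,20,28,36,44,52,60,68,76,84,88]):
    d=.206*(1-np.cos(a)); print(round(np.degrees(a)),(x*d).round(3),round(.206*np.sin(a),3))
```

```text
[0.4411 0.0465 0.0742] [ 1.500e-03  6.230e-02  9.981e-01 -1.000e-04] 0.029353673165419696 27.461080849170685 [-0.24001944 -1.43040368  7.43444182]
5 [ 0.001 -0.   ] 0.018
12 [ 0.004 -0.001] 0.043
20 [ 0.012 -0.002] 0.07
28 [ 0.024 -0.003] 0.097
36 [ 0.039 -0.005] 0.121
44 [ 0.057 -0.007] 0.143
52 [ 0.079 -0.01 ] 0.162
60 [ 0.102 -0.013] 0.178
68 [ 0.128 -0.016] 0.191
76 [ 0.155 -0.02 ] 0.2
84 [ 0.183 -0.023] 0.205
88 [ 0.197 -0.025] 0.206
```

>>> move_arm(steps=[0, 0, 0, 0.001, 0, 0.01, -0.6, 0, 0, 0, 0.001, 0, 0.02, -0.6, 0, 0, 0, 0.004, -0.001, 0.043, -0.6, 0, 0, 0, 0.008, -0.001, 0.057, -0.6, 0, 0, 0, 0.012, -0.002, 0.071, -0.6, 0, 0, 0, 0.018, -0.002, 0.085, -0.6, 0, 0, 0, 0.024, -0.003, 0.098, -0.6, 0, 0, 0, 0.031, -0.004, 0.11, -0.6, 0, 0, 0, 0.039, -0.005, 0.122, -0.6, 0, 0, 0, 0.048, -0.006, 0.133, -0.6])

```text
clock: 4.15
position: [0.4877, 0.0404, 0.2066]
ee_rot: [-0.0, 0.062, 0.998, -0.0]
contact_force: [2.9, -2.0, -5.9]
width: 0.0293
gripper_force: 25.2
```

>>> move_arm(steps=[0, 0, 0, 0.009, -0.001, 0.01, -0.6, 0, 0, 0, 0.02, -0.003, 0.02, -0.6, 0, 0, 0, 0.031, -0.004, 0.029, -0.6, 0, 0, 0, 0.042, -0.006, 0.038, -0.6, 0, 0, 0, 0.054, -0.007, 0.045, -0.6, 0, 0, 0, 0.08, -0.01, 0.058, -0.6, 0, 0, 0, 0.107, -0.014, 0.067, -0.6, 0, 0, 0, 0.135, -0.017, 0.072, -0.6, 0, 0, 0, 0.145, -0.019, 0.073, -0.6, 0, 0, 0, 0.145, -0.019, 0.073, -0.6])

```text
clock: 5.15
position: [0.6334, 0.0212, 0.2799]
ee_rot: [0.0, 0.063, 0.998, -0.0]
contact_force: [-0.4, -2.8, 3.5]
width: 0.0297
gripper_force: 27.9
```

Run:
```python
from h import *
s=manip.get_state();print(s['position'].round(4),s['width'],s['gripper_force'],s['contact_force'].round(1))
x=np.array([np.cos(-.1257),np.sin(-.1257)])
d=(s['position'][:2]-[.4405,.0465])@x; print(np.degrees(np.arctan2(s['position'][2]-.073,.206-d)))
```

```text
[0.6334 0.0212 0.2799] 0.02966907141707101 27.92817771434784 [-0.4 -2.8  3.5]
86.82892749738511
```

>>> move_arm(steps=[0, 0, 0, 0.003, 0, 0, -0.6, 0, 0, 0, 0.003, 0, 0, -0.6, 0, 0, 0, 0.003, 0, 0, 0.3, 0, 0, 0, 0.003, 0, 0, 0.3, 0, 0, 0, 0.003, 0, 0, 0.3, 0, 0, 0, 0.003, 0, 0, 0.3, 0, 0, 0, 0.003, 0, 0.05, 0.3, 0, 0, 0, 0.003, 0, 0.08, 0.3, 0, 0, 0, 0.003, 0, 0.08, 0.3, 0, 0, 0, 0.003, 0, 0.08, 0.3])

```text
clock: 6.15
position: [0.636, 0.022, 0.3595]
ee_rot: [0.001, 0.062, 0.998, 0.0]
contact_force: [-0.1, -0.3, 0.3]
width: 0.0554
gripper_force: 0.0
```

Run:
```python
from h import *
s=manip.get_state();print(s['position'].round(4),s['width'],s['gripper_force'],s['contact_force'].round(1))
T=grab('scene','s2.png')
print(blobs(T,(100,120,60),(130,255,255)))
```

```text
[0.636  0.022  0.3595] 0.055428294317651575 0.0 [-0.1 -0.3  0.3]
[(57, [398, 225, 35, 7], [414.5, 228.2]), (361, [380, 237, 20, 40], [389.6, 256.4]), (87, [281, 241, 52, 9], [307.0, 244.6]), (41, [12, 326, 4, 17], [13.8, 332.5]), (367, [90, 329, 16, 61], [96.1, 366.2]), (1103, [261, 398, 68, 39], [295.1, 417.1]), (84, [27, 408, 29, 14], [37.7, 414.7]), (330, [96, 425, 21, 21], [105.9, 435.1])]
```

View pics/s2.png

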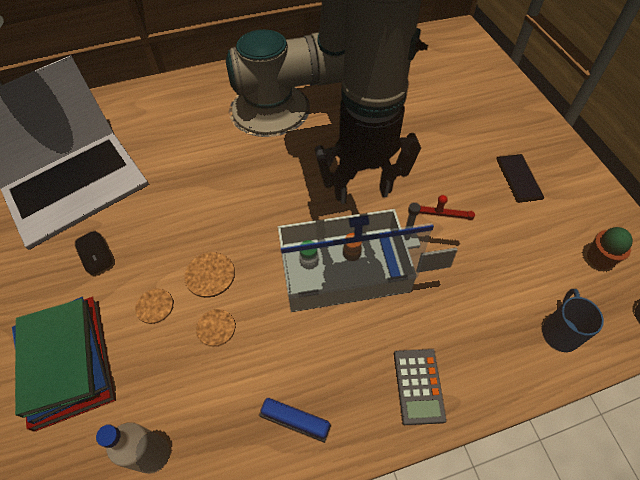

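The picture shows the flap standing: its blue strip runs from (281,248) to (433,228). The stay is clear at (440,208). Next, go over the knob with the jaw turned.

>>> move_arm(steps=[0, 0, 0.0, -0.015, 0.04, 0, 0.1, 0, 0, 0.02, -0.03, 0.08, 0, 0.1, 0, 0, 0.04, -0.045, 0.125, 0, 0.1, 0, 0, 0.06, -0.06, 0.17, 0, 0.1, 0, 0, 0.08, -0.076, 0.212, 0, 0.1, 0, 0, 0.098, -0.076, 0.212, -0.05, 0.1, 0, 0, 0.098, -0.076, 0.212, -0.1, 0.1, 0, 0, 0.098, -0.076, 0.212, -0.14, 0.1, 0, 0, 0.098, -0.076, 0.212, -0.14, 0.1, 0, 0, 0.098, -0.076, 0.212, -0.14, 0.1])

```text
clock: 7.2
position: [0.5595, 0.2337, 0.2182]
ee_rot: [-0.001, -0.243, 0.97, 0.0]
contact_force: [-0.1, 0.9, 0.6]
width: 0.047
gripper_force: 0.0
```

Run:
```python
from h import *
s=manip.get_state();print(s['position'].round(4),s['ee_rot'].round(3),s['width'],s['qpos'].round(2))
W=grab('wrist','w2.png')
print(blobs(W,(0,150,60),(6,255,255)),proj(W,[[.5606,.2338,.17],[.5606,.2338,.125],[.537,.19,.13]]))
```

```text
[0.5595 0.2337 0.2182] [-0.001 -0.243  0.97   0.   ] 0.047049481288525215 [ 0.28  0.34  1.48  0.    1.32 -1.78]
[(149, [324, 269, 19, 27], [332.6, 281.6]), (766, [350, 298, 34, 49], [371.0, 316.4])] [[324.63888518 293.67689221]
 [324.72603877 263.06280892]
 [276.11158473 197.08182694]]
```

View pics/w2.png

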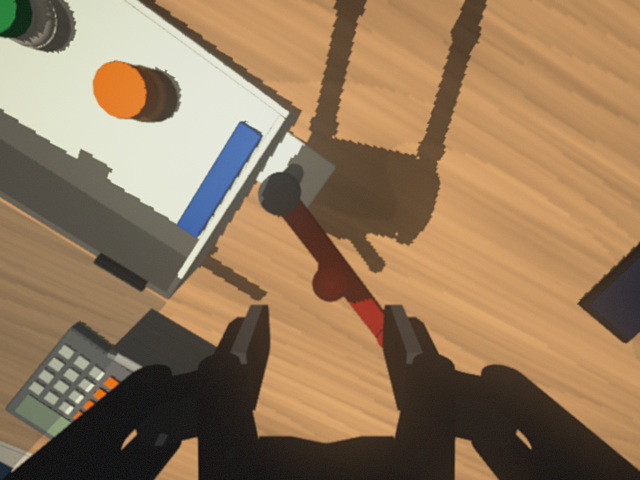

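The wrist view shows the knob's top at ~(330,283), centred between the fingers at (255,335) and (397,335), and the post's top at (280,193). It lies within about 5 mm of the predicted place, so I'll descend with a small correction and pinch it.

>>> move_arm(steps=[0, 0, 0, -0.003, 0, -0.03, 0.1, 0, 0, 0, -0.003, 0, -0.06, 0.1, 0, 0, 0, -0.003, 0, -0.069, 0.1, 0, 0, 0, -0.003, 0, -0.069, 0.1, 0, 0, 0, -0.003, 0, -0.069, -0.8, 0, 0, 0, -0.003, 0, -0.069, -0.8, 0, 0, 0, -0.003, 0, -0.069, -0.8, 0, 0, 0, -0.003, 0, -0.069, -0.8, 0, 0, 0, -0.003, 0, -0.069, -0.8, 0, 0, 0, -0.003, 0, -0.069, -0.8], squeeze=20)

```text
clock: 8.25
position: [0.5585, 0.2346, 0.1521]
ee_rot: [0.002, -0.243, 0.97, 0.0]
contact_force: [0.2, 2.3, 5.7]
width: 0.0176
gripper_force: 19.5
```

Run:
```python
from h import *
s=manip.get_state();print(s['position'].round(4),s['width'],s['gripper_force'],s['contact_force'])
p=np.array([.537,.190]);k=s['position'][:2];d=k-p;a0=np.degrees(np.arctan2(d[1],d[0]));print(np.linalg.norm(d),a0)
for i in range(1,11):
    a=np.radians(a0+(-7.2-1-a0)*i/10);print((p+.05*np.array([np.cos(a),np.sin(a)])-k).round(4))
```

```text
[0.5585 0.2346 0.1521] 0.017598576601029634 19.52755182981491 [0.22568921 2.26120294 5.71405619]
0.04947484389052892 64.27728585130097
[ 0.0057 -0.0026]
[ 0.0108 -0.0064]
[ 0.0154 -0.0108]
[ 0.0193 -0.0157]
[ 0.0227 -0.0211]
[ 0.0253 -0.0268]
[ 0.0271 -0.0329]
[ 0.0282 -0.0391]
[ 0.0285 -0.0454]
[ 0.028  -0.0517]
```

>>> move_arm(steps=[0, 0, 0, 0.006, -0.003, 0, -0.8, 0, 0, 0, 0.011, -0.006, 0, -0.8, 0, 0, 0, 0.015, -0.011, 0, -0.8, 0, 0, 0, 0.019, -0.016, 0, -0.8, 0, 0, 0, 0.023, -0.021, 0, -0.8, 0, 0, 0, 0.025, -0.027, 0, -0.8, 0, 0, 0, 0.027, -0.033, 0, -0.8, 0, 0, 0, 0.028, -0.039, 0, -0.8, 0, 0, 0, 0.028, -0.045, 0, -0.8, 0, 0, 0, 0.028, -0.051, 0, -0.8])

```text
clock: 9.25
position: [0.5868, 0.1846, 0.1519]
ee_rot: [0.003, -0.243, 0.97, 0.001]
contact_force: [1.7, 6.2, 4.3]
width: 0.0171
gripper_force: 19.9
```

>>> move_arm(steps=[0, 0, 0, 0, 0, 0, -0.8, 0, 0, 0, 0, 0, 0, 0.1, 0, 0, 0, 0, 0, 0, 0.1, 0, 0, 0, 0, 0, 0, 0.1, 0, 0, 0, 0, 0, 0, 0.1, 0, 0, 0, 0, 0, 0.03, 0.1, 0, 0, 0, 0, 0, 0.07, 0.1, 0, 0, 0, 0, 0, 0.11, 0.1, 0, 0, 0, 0, 0, 0.12, 0.1, 0, 0, 0, 0, 0, 0.12, 0.1])

```text
clock: 10.25
position: [0.5857, 0.1829, 0.272]
ee_rot: [0.002, -0.243, 0.97, -0.0]
contact_force: [-1.1, -0.6, -0.3]
width: 0.0466
gripper_force: 0.0
```

Run:
```python
from h import *
s=manip.get_state();print(s['position'].round(4),s['width'],s['contact_force'].round(1))
S=grab('scene','s3.png')
a=cv2.resize(S['pixels'][170:330,140:520],None,fx=2,fy=2,interpolation=cv2.INTER_CUBIC);cv2.imwrite('pics/s3c.png',a)
print(blobs(S,(35,90,30),(85,255,255)))
g=blobs(S,(35,90,30),(85,255,255))
for b in g: print(b[2],onz(S,b[2],.06).round(4))
T=pickle.load(open('top.pkl','rb'));b0=blobs(T,(35,40,30),(95,255,255),30);print([b for b in b0 if 300<b[2][0]<350])
```

```text
[0.5857 0.1829 0.272 ] 0.04663262079986781 [-1.1 -0.6 -0.3]
[(648, [237, 30, 49, 27], [260.8, 42.3]), (408, [604, 227, 28, 26], [619.2, 238.2]), (82, [300, 248, 17, 9], [308.7, 251.7]), (6763, [15, 299, 74, 116], [50.1, 356.6]), (41, [23, 409, 26, 8], [35.2, 412.4])]
[260.8, 42.3] [-0.2287  0.0351  0.06  ]
[619.2, 238.2] [0.7115 0.6243 0.06  ]
[308.7, 251.7] [ 0.5352 -0.039   0.06  ]
[50.1, 356.6] [ 0.6094 -0.5729  0.06  ]
[35.2, 412.4] [ 0.7088 -0.6009  0.06  ]
[(281, [317, 238, 19, 19], [325.8, 246.8])]
```

View pics/s3c.png

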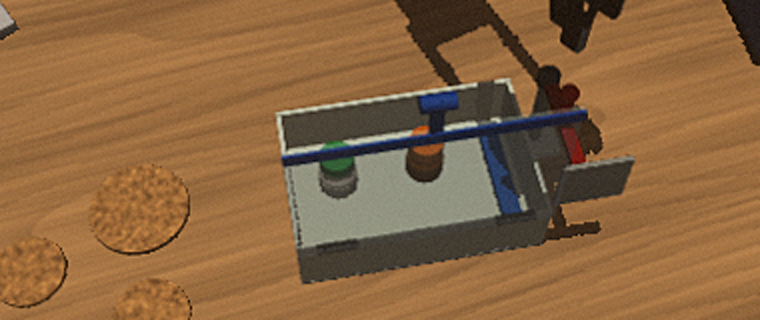

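The picture shows the stay set: its red bar points back to the grey lug on the flap, at crop (575,150). The green jar is at (338,165) and the coaster at (139,208). Next, go over the green jar.

>>> move_arm(steps=[0, 0, -0.02, -0.04, -0.02, 0, 0.38, 0, 0, -0.04, -0.064, -0.06, 0, 0.38, 0, 0, -0.06, -0.064, -0.11, 0, 0.38, 0, 0, -0.08, -0.064, -0.16, 0, 0.38, 0, 0, -0.098, -0.064, -0.2, 0, 0.38, 0, 0, -0.098, -0.064, -0.221, -0.04, 0.38, 0, 0, -0.098, -0.064, -0.221, -0.1, 0.38, 0, 0, -0.098, -0.064, -0.221, -0.12, 0.38, 0, 0, -0.098, -0.064, -0.221, -0.12, 0.38, 0, 0, -0.098, -0.064, -0.221, -0.12, 0.38])

```text
clock: 11.3
position: [0.5201, -0.0381, 0.1489]
ee_rot: [-0.002, 0.062, 0.998, 0.0]
contact_force: [-0.0, 0.2, 0.1]
width: 0.059
gripper_force: 0.0
```

Run:
```python
from h import *
s=manip.get_state();print(s['position'].round(4),s['ee_rot'].round(3),s['width'],s['contact_force'].round(1))
W=grab('wrist','w3.png')
for b in blobs(W,(35,90,30),(85,255,255)): print(b,onz(W,b[2],.063).round(4))
print(proj(W,[[.524,-.038,.063]]))
S=pickle.load(open('scene.pkl','rb'))
T=pickle.load(open('top.pkl','rb'))
print(onz(T,(325.8,246.8),.063).round(4),onz(T,(431,268.5),.008).round(4))
cv2.imwrite('pics/w3.png',W['pixels'])
```

```text
[ 0.5201 -0.0381  0.1489] [-0.002  0.062  0.998  0.   ] 0.0589607699787151 [-0.   0.2  0.1]
[[326.71513343 271.9724486 ]]
[ 0.5244 -0.0384  0.063 ] [ 0.4881 -0.2562  0.008 ]
```

View pics/w3.png

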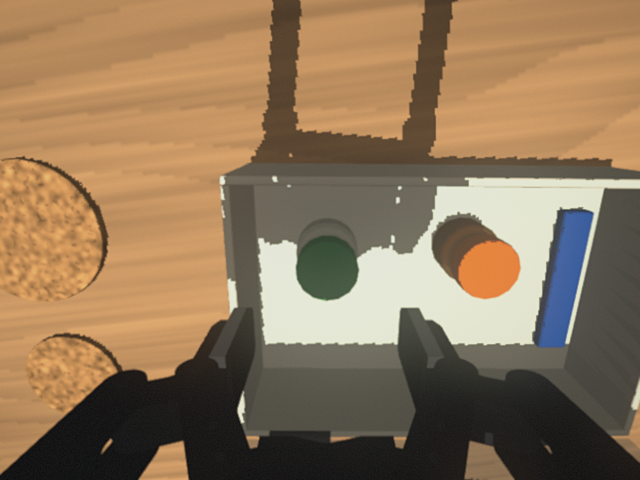

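The wrist view shows the green cap at (327,267), the orange cap at (489,268) and the coaster at the left (~(40,228)). The jar is centred between the fingers, at (0.5225, -0.038). Lower and grip.

>>> move_arm(steps=[0, 0, 0, 0.002, 0.001, 0, 0.27, 0, 0, 0, 0.002, 0.001, 0, 0.27, 0, 0, 0, 0.002, 0.001, -0.03, 0.27, 0, 0, 0, 0.002, 0.001, -0.05, 0.27, 0, 0, 0, 0.002, 0.001, -0.065, 0.27, 0, 0, 0, 0.002, 0.001, -0.08, 0.27, 0, 0, 0, 0.002, 0.001, -0.095, 0.27, 0, 0, 0, 0.002, 0.001, -0.103, 0.27, 0, 0, 0, 0.002, 0.001, -0.103, 0.27, 0, 0, 0, 0.002, 0.001, -0.103, 0.27])

```text
clock: 12.35
position: [0.5236, -0.0373, 0.0478]
ee_rot: [0.001, 0.062, 0.998, -0.0]
contact_force: [0.6, -0.5, 0.3]
width: 0.0541
gripper_force: 0.0
```

>>> move_arm(steps=[0, 0, 0, 0, 0, 0, -0.3, 0, 0, 0, 0, 0, 0, -0.3, 0, 0, 0, 0, 0, 0, -0.3, 0, 0, 0, 0, 0, 0, -0.3, 0, 0, 0, 0, 0, 0, -0.3, 0, 0, 0, 0, 0, 0, -0.3, 0, 0, 0, 0, 0, 0.02, -0.3, 0, 0, 0, 0, 0, 0.05, -0.3, 0, 0, 0, 0, 0, 0.08, -0.3, 0, 0, 0, 0, 0, 0.1, -0.3], squeeze=30)

```text
clock: 13.35
position: [0.5236, -0.0373, 0.1491]
ee_rot: [0.001, 0.062, 0.998, -0.0]
contact_force: [0.7, 0.5, -1.6]
width: 0.0377
gripper_force: 30.4
```

Run:
```python
from h import *
s=manip.get_state();print(s['position'].round(4),s['ee_rot'].round(3),s['width'],s['gripper_force'],s['contact_force'].round(1))
W=grab('wrist','w4.png')
a=cv2.resize(np.hstack([W['pixels'],grab('scene')['pixels']]),(800,300),interpolation=cv2.INTER_AREA);cv2.imwrite('pics/w4c.png',a)
```

```text
[ 0.5236 -0.0373  0.1491] [ 0.001  0.062  0.998 -0.   ] 0.037741355576551984 30.439239237603033 [ 0.7  0.5 -1.6]
```

View pics/w4c.png

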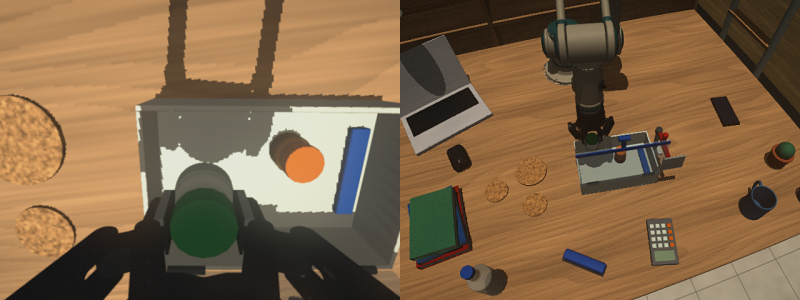

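The jar is held between the fingers, with the green cap at (206,222) in the left half. The orange jar is undisturbed and the flap is still up. Carry it to the coaster.

>>> move_arm(steps=[0, 0, 0, 0, -0.02, 0.01, -0.3, 0, 0, 0, -0.01, -0.06, 0.01, -0.3, 0, 0, 0, -0.02, -0.1, 0.01, -0.3, 0, 0, 0, -0.03, -0.14, 0.01, -0.3, 0, 0, 0, -0.034, -0.18, 0.01, -0.3, 0, 0, 0, -0.034, -0.205, 0, -0.3, 0, 0, 0, -0.034, -0.216, -0.02, -0.3, 0, 0, 0, -0.034, -0.216, -0.045, -0.3, 0, 0, 0, -0.034, -0.216, -0.065, -0.3, 0, 0, 0, -0.034, -0.216, -0.075, -0.3])

```text
clock: 14.45
position: [0.4869, -0.2521, 0.0688]
ee_rot: [-0.002, 0.063, 0.998, 0.002]
contact_force: [0.2, 0.6, -1.7]
width: 0.0386
gripper_force: 29.9
```

Run:
```python
from h import *
s=manip.get_state();print(s['position'].round(4),s['ee_rot'].round(3),s['width'],s['gripper_force'],s['contact_force'].round(1))
W=grab('wrist');T=grab('scene')
a=T['pixels'][190:370,120:360];a=cv2.resize(a,(640,480),interpolation=cv2.INTER_CUBIC)
b=np.hstack([a,W['pixels']]);cv2.imwrite('pics/w5c.png',cv2.resize(b,(800,300),interpolation=cv2.INTER_AREA))
```

```text
[ 0.4869 -0.2521  0.0688] [-0.002  0.063  0.998  0.002] 0.03863102606466039 29.948063119954895 [ 0.2  0.6 -1.7]
```

View pics/w5c.png

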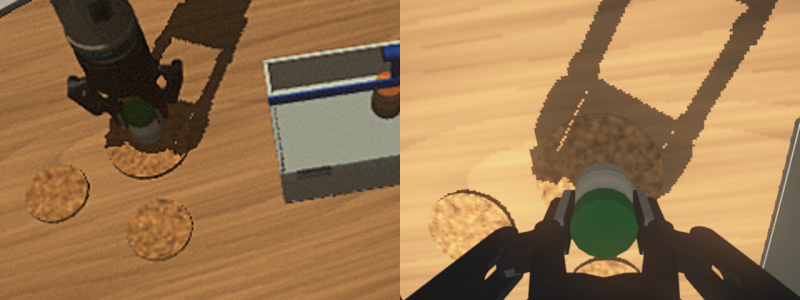

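The jar hangs over the largest coaster: in the wrist half the jar is at u≈604 and the coaster's middle at u≈605. Lower it slowly.

>>> move_arm(steps=[0, 0, 0, 0, 0, -0.003, -0.3, 0, 0, 0, 0, 0, -0.006, -0.3, 0, 0, 0, 0, 0, -0.009, -0.3, 0, 0, 0, 0, 0, -0.011, -0.3, 0, 0, 0, 0, 0, -0.013, -0.3, 0, 0, 0, 0, 0, -0.015, -0.3, 0, 0, 0, 0, 0, -0.015, -0.3, 0, 0, 0, 0, 0, -0.015, -0.3, 0, 0, 0, 0, 0, -0.015, -0.3, 0, 0, 0, 0, 0, -0.015, -0.3])

```text
clock: 15.55
position: [0.489, -0.2533, 0.0571]
ee_rot: [0.0, 0.062, 0.998, -0.0]
contact_force: [0.1, 0.5, -1.9]
width: 0.0377
gripper_force: 30.0
```

>>> move_arm(steps=[0, 0, 0, 0, 0, -0.001, -0.3, 0, 0, 0, 0, 0, -0.002, -0.3, 0, 0, 0, 0, 0, -0.003, -0.3, 0, 0, 0, 0, 0, -0.004, -0.3, 0, 0, 0, 0, 0, -0.005, -0.3, 0, 0, 0, 0, 0, -0.006, -0.3, 0, 0, 0, 0, 0, -0.006, -0.3, 0, 0, 0, 0, 0, -0.006, -0.3, 0, 0, 0, 0, 0, -0.006, -0.3, 0, 0, 0, 0, 0, -0.006, -0.3])

```text
clock: 16.55
position: [0.4889, -0.2532, 0.0513]
ee_rot: [0.0, 0.062, 0.998, 0.0]
contact_force: [-1.6, 1.6, 3.7]
width: 0.038
gripper_force: 31.4
```

Touchdown shows in the force (−1.9 → +3.7 N). Release and retreat upward.

>>> move_arm(steps=[0, 0, 0, 0, 0, 0, -0.1, 0, 0, 0, 0, 0, 0, 0.1, 0, 0, 0, 0, 0, 0, 0.4, 0, 0, 0, 0, 0, 0, 0.4, 0, 0, 0, 0, 0, 0, 0.4, 0, 0, 0, 0, 0, 0, 0.4, 0, 0, 0, 0, 0, 0.03, 0.4, 0, 0, 0, 0, 0, 0.07, 0.4, 0, 0, 0, 0, 0, 0.12, 0.4, 0, 0, 0, 0, 0, 0.15, 0.4])

```text
clock: 17.55
position: [0.49, -0.2539, 0.2047]
ee_rot: [0.002, 0.062, 0.998, -0.001]
contact_force: [0.1, -0.3, 0.0]
width: 0.0597
gripper_force: 0.0
```

>>> move_arm(steps=[0, 0, 0, -0.03, -0.02, 0.03, 0.4, 0, 0, 0, -0.06, -0.04, 0.05, 0.4, 0, 0, 0, -0.1, -0.05, 0.05, 0.4, 0, 0, 0, -0.14, -0.05, 0.05, 0.4, 0, 0, 0, -0.16, -0.05, 0.05, 0.4, 0, 0, 0, -0.16, -0.05, 0.05, 0.4, 0, 0, 0, -0.16, -0.05, 0.05, 0.4, 0, 0, 0, -0.16, -0.05, 0.05, 0.4, 0, 0, 0, -0.16, -0.05, 0.05, 0.4, 0, 0, 0, -0.16, -0.05, 0.05, 0.4])

```text
clock: 18.55
position: [0.3297, -0.3032, 0.2508]
ee_rot: [-0.0, 0.062, 0.998, 0.0]
contact_force: [0.7, -0.3, 0.8]
width: 0.0596
gripper_force: 0.0
```

Run:
```python
from h import *
s=manip.get_state();print(s['position'].round(4),s['contact_force'].round(1))
S=grab('scene');T=grab('top')
a=np.hstack([cv2.resize(S['pixels'][160:340,140:500],(400,200)),cv2.resize(T['pixels'][130:310,130:490],(400,200))])
cv2.imwrite('pics/end.png',a)
```

```text
[ 0.3297 -0.3032  0.2508] [ 0.7 -0.3  0.8]
```

View pics/end.png

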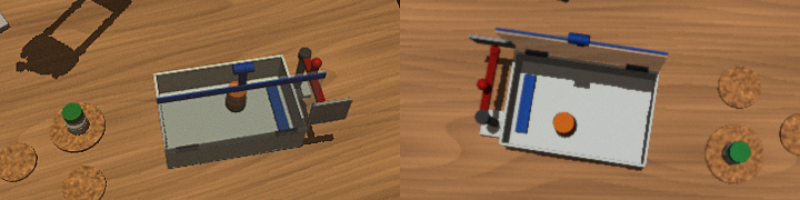

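The final picture shows the green-capped jar upright on the large coaster (left half (72,118), right half (738,152)). The orange jar is in place, the flap is up and the stay points back at its lug. Handing in.

```bash
python3 -c "
from rig import manip
print(manip.sign_off())"
```

```text
the job is handed in; nothing more can be done
None
```

I handed the job in at about 19 s: the final picture shows the flap propped open on its stay, the green-capped jar upright on the largest cork coaster and the orange-capped jar in its place; the hand-in returned no verdict.

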